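# Wind up the screw press and put its tray back

## Task

The washed screw press has been left wound down. Turn its handwheel counterclockwise until the pressing plate is all the way up at its stop, and then put the press tray back: slide it, strainer basket first and black handle outward, into the bay under the raised plate until it is fully home against the back wall, flat on the deck. Leave the milk jug, sachet box, tamper, glass, stirrer pot and coffee cup standing where they are.

Things in the scene. Friction and masses are not known exactly. Their poses are not given: they have to be found in the camera images.
- press: Steel bench screw press, fixed. Origin: on the worktop under the stem's axis; z up; its bay opens to its own -x. Deck 190 (x) x 186 (y) mm, top at z = 8 mm. Two columns (radius 11 mm) at x = 0, y = +-78 mm carry a cross beam: 46 mm in x, 196 mm in y, z 120 to 150 mm; nut to 162 mm. With the tray home, the tray's origin is at x = +2, y = 0, z = +8 mm here and its axes are parallel to these.
- bay_mouth (a point): Middle of the bay's mouth, in the press's frame at x = -112, y = 0, z = 8 mm (axes as the press). The bay: upright sheet cheeks to 70 mm height, inner faces y = +-58 mm, from x = -80 to +90 mm, flaring in front to y = +-72 mm at x = -113 mm; back wall with its inner face at x = +78 mm. A ramp lip leads from the worktop at x = -121 mm up to the deck.
- wheel_hub (a point): Centre of the black three-spoke handwheel, on the stem's axis in the plane of the rim. Rim circle radius 52 mm, bar 13 mm thick, hub top 8 mm above this point. It rises with the stem: height above the worktop 184 mm when the plate is right down, 225 mm right up.
- crank_grip (a point): Middle of the upright revolving handle on the wheel's rim: a black barrel 25 mm in diameter and 50 mm tall (from 28 mm below this point to 22 mm above it), 52 mm from the wheel's axis. It spins freely on its own pin, so a hand can hold it without turning while carrying it round.
- handwheel (a joint): Turn of the handwheel, rad: grows counterclockwise seen from above (unscrewing, plate and wheel rise together 15 mm a turn); upper stop at 17.0 rad. Starts between 0 and 6. Needs about 3 to 5 N at the crank handle; stays where it is left.
- plate (a joint): Height of the pressing plate above its lowest position, m: 0 (underside 38 mm above the worktop) to 0.0406 at the upper stop (underside 79 mm). The plate is a disc of radius 40 mm on the stem; the tray's basket passes under it only above about 0.022.
- press_tray: Loose aluminium tray (0.17 to 0.29 kg) with a round steel strainer basket fixed in it. Origin: centre of the underside below the basket's axis; whole tray from x = -145 (handle) to +76 mm, y = +-56 mm, side walls 19 mm high, rear corners cut at 45 degrees; basket radius 46 mm, rim 49 mm above the underside. The handle is at -x.
- tray_grip (a point): Grip point of the tray's upright black handle plate: 140 mm from the tray's origin towards -x, 34 mm above the underside. The plate is 10 mm thick (tray x), 62 mm wide (tray y), its top 48 mm above the underside; floor of the tray 3 mm.
- milk_pitcher: Steel milk jug, 100 mm tall, bystander; origin under it, body of radius 38 mm centred 15 mm towards its -y, handle to +y up to 53 mm.
- sachet_box: Wooden box of sugar sachets, 75 (x) x 130 (y) x 73 mm, bystander; origin centre of underside.
- tamper: Coffee tamper, 58 mm diameter, 87 mm tall, bystander; origin centre of underside.
- glass_2: Drinking glass, 76 mm diameter, 86 mm tall, bystander; origin centre of underside.
- stirrer_cup: Black pot of wooden stirrers, 72 x 80 mm, 143 mm tall, bystander; origin centre of underside.
- mug_2: White coffee cup, 50 mm tall, bystander; body of radius 32 mm centred 13 mm from its origin towards +y, handle to -y (to 46 mm).

How it is judged:
On the way, in this order (a step that is already met when the one before it is completed fails the run):
1. the plate is wound up to its stop (value of joint plate above 0.0366 m), for 0.2 s.
2. the tray is home in the bay (x of press_tray in the frame of press above -0.006 m and y of press_tray in the frame of press between -0.006 and 0.006 m and z of press_tray in the frame of press below 0.011 m and x of tray_grip in the frame of press below -0.12 m), for 0.2 s.
At the end, for the whole second after the job is handed in: The plate is within 4 mm of its upper stop; the tray lies flat on the press's deck inside the bay, within 8 mm of the back wall and centred between the cheeks, handle outward, at rest (all of step 2 and value of joint plate above 0.0366 m and angle between press_tray's own z axis and vertical below 0.04 rad and linear speed of press_tray below 0.02 m/s); the robot touches nothing.
It fails at once if a bystander was pushed more than 30 mm or tipped over (distance of any of milk_pitcher, sachet_box, tamper, glass_2, stirrer_cup, mug_2 from where it was at the start of the episode above 0.03 m or angle between any of milk_pitcher, sachet_box, tamper, glass_2, stirrer_cup, mug_2's own z axis and vertical above 0.5 rad).
It also fails if it takes over 72 s, if anything falls off the work surface, if the arm or the gripper's body presses on something with over 40 N, if the wrist force passes 120 N, or if a joint passes its speed limit or range.

## Robot

A 7-joint arm with a two-finger parallel gripper is mounted at the origin on a cart in front of the work surface, level with it; the furniture and walls round the work are solid. World frame = base frame: x ahead of the robot, y to its left, z up, the work surface at z = 0. Lengths are in m, angles in rad, forces in N, time in s.
With the tool pointing down it reaches from about 0.4 to 0.9 m from the base axis. Payload 5.5 kg.
Tool frame: the origin (TCP) lies on the centre line of the jaws, within the pads' length; the fingertips stand arm.finger_overhang ahead of it and the grasp point (between the pads) lies 2 mm behind it (arm.finger_overhang is the distance from the TCP to the fingertips, in m); z points along the fingers, y is the line along which they close (so a half turn about z gives the same grasp; the last joint's range is limited). The gripper opens to 85 mm and grips with 20 to 120 N. Pads are 22 mm wide; open, the fingers measure 114 mm over their backs; the gripper's body (76 mm by 85 mm) begins 54 mm behind the grasp point. The pads swing forward as they close: fully open they stand 13 mm farther back than shut.
Start: joints at [-0.871, 0.501, -0.427, 1.55, 0.221, 1.138, -0.21], TCP at [0.275, 0.589, 0.215] pointing down, gripper open.
Joint ranges: [-2.88, 2.88], [-0.31, 2.03], [-1.54, 1.56], [0.2, 2.42], [-1.41, 4.55], [0.19, 2.02], [-2.57, 2.57]. Speed limits (rad/s): [2.57, 2.57, 3.14, 3.14, 3.14, 3.14, 3.14].

## Interface

Orientations are given as [roll, pitch, yaw] about the fixed x, y, z axes, in that order (R = Rz(yaw) Ry(pitch) Rx(roll)).
In Python, from rig import arm, camera, look_for, tip_of gives the robot as it stands. The module is installed in compiled form; this text tells all that it offers.
- The arm moves only by the tool send_rows, never from a script. Its argument "rows" is a list of rows, each a list of 7 numbers: the turn, a rotation vector about the tool's x, y, z in rad, then the shift along the tool's x, y, z in cm, then the opening, from -1 (shut) to 1 (fully open). A call has 1 to 8 rows; each row is the pose to reach, as a shift and turn from the pose commanded when the call began, along the tool's axes at that moment; what a row does not reach only later rows make up. A row lasts 1/10 s, in which the tool goes at most 50 mm and 8.59 degrees, less where a joint would pass 70% of its speed; a pose out of reach is approached as far as the arm can. A call with a gripper value outside its range is refused whole. The fingers move at their own pace and stop on an object; the grip force is fixed at half the most. Time passes only in rows, so rows that repeat a pose let the fingers close. It gives the time, the measured TCP pose, the force, the opening and the grip force at its end, in the units of the state.
- arm.sense(): the state, without advancing time (a new reading comes with each control period).
- camera(name): name is "side" or "top"; returns a dict with "pixels" (400x640x3 uint8, red, green, blue), "z_map" (400x640 float32, m along the optical axis (not along the pixel's ray), 0 where there is no reading), "fx", "fy", "cx", "cy" (pixels), "k1" (the pictures are not rectified: a ray, as slopes to the right and down, at radius r is drawn at 1 + k1 r^2 times it, then the intrinsics apply), "R" (3x3) and "t" (3): a world point X has camera coordinates R X + t. Camera axes: x right, y down, z forward; pixel columns grow to the right and rows downward; lengths in m; the calibration is good to about 2 mm. A picture is of the moment at which its call begins.
- arm.finish_job(): hands the job in; it is judged then, once.
Trained networks look in the newest picture that a camera, given by its name, has taken for a name from the list of things; names that differ only in an ending like _2 or _b are one class to them, and where a whole thing is asked for, a point or a joint stands for the part that bears it (a point fixed in the world has none). Each returns a list of dicts, best first, with "p" (0 to 1); they miss things now and then, are a little off and sometimes report something else, mostly with a low value. They report only what shows in the picture. A call takes as long as a camera call.
- look_for(thing, camera): "location" ([column, row] in pixels, amid what is visible of it).
- tip_of(thing, camera): "location" ([column, row] in pixels: a listed point, or the origin of a listed thing).
The state is a dict: "clock": time; "joints": joint angles; "qd": joint speeds; "tau": joint torques, N m; "ee_pos": TCP position; "eef_rot": TCP orientation; "contact_force": force on the tool from outside, world axes, zero at the start; "torque": the same for the moment, N m; "grip_width": opening from 0.0 (shut) to 1.0 (fully open); "grip_force": force on a finger pad.
Only numpy, scipy, OpenCV 4.12 (cv2) and the standard library are available. Lean on these libraries where they do the work, as an engineer would, in place of code of your own. Each camera call takes 0.05 s, during which the arm holds its last target. There are 200 camera calls.

## Working session

There is one attempt and no reset: what is moved stays moved. The work goes in short steps, Python scripts to look and compute and a tool call to move; the robot and the scene stay as the last step left them, time stands still between calls to the robot, and variables do not carry over. Pictures are saved under pics/ and viewed, at most 10 in all, crops included, and the job is handed in when it is done.

Besides the shell and the picture viewer there is one more tool, called after "Emit:" as name(argument=value, ...) on one line, values as JSON. send_rows: Moves the arm, as the interface text tells. Its arguments: {"type":"object","properties":{"rows":{"type":"array"}},"required":["rows"]}

```bash
mkdir -p pics; cat > h.py <<'E'
import numpy as np, cv2
from rig import arm, camera, look_for, tip_of
def pt(c,px,z=None,depth=None):
    """world point of pixel: on plane z, or at depth"""
    u=(np.array(px,float)-[c['cx'],c['cy']])/[c['fx'],c['fy']]
    s=u.copy()
    for _ in range(20): s=u/(1+c['k1']*(s@s))
    d=c['R'].T@np.array([*s,1]); o=-c['R'].T@c['t']
    if z is not None: return o+d*(z-o[2])/d[2]
    return o+d*(depth if depth else c['z_map'][int(round(px[1])),int(round(px[0]))])
def save(c,n): cv2.imwrite(f'pics/{n}.png',c['pixels'][:,:,::-1])
def cloud(c):
    h,w=c['z_map'].shape; v,u=np.mgrid[:h,:w]
    p=np.stack([(u-c['cx'])/c['fx'],(v-c['cy'])/c['fy']],-1); s=p.copy()
    for _ in range(20): s=p/(1+c['k1']*(s**2).sum(-1,keepdims=True))
    q=np.dstack([s,np.ones((h,w))])*c['z_map'][...,None]
    return (q-c['t'])@c['R']
E
python3 - <<'E'
from h import *
np.set_printoptions(precision=3,suppress=True)
s=arm.sense();print(s['ee_pos'],s['eef_rot'],s['contact_force'],s['grip_width'],arm.finger_overhang)
Z={'wheel_hub':.2,'crank_grip':.21,'tray_grip':.034,'bay_mouth':.008,'press':0,'press_tray':0,'milk_pitcher':0,'sachet_box':0,'tamper':0,'glass_2':0,'stirrer_cup':0,'mug_2':0}
for n in ('side','top'):
    c=camera(n);save(c,n+'0');print(n,'cam at',-c['R'].T@c['t'])
    for k,z in Z.items():
        for r in tip_of(k,n)[:2]:
            print(k,round(r['p'],2),np.round(r['location']),pt(c,r['location'],z))
E
```

```text
[0.275 0.588 0.214] [-3.14  -0.     2.705] [ 0.537  0.162 -0.235] 1.0008514654022356 0.017
side cam at [ 0.253 -0.748  0.804]
wheel_hub 0.65 [302. 169.] [0.581 0.118 0.2  ]
crank_grip 0.73 [255. 216.] [ 0.403 -0.03   0.21 ]
crank_grip 0.58 [310. 165.] [0.605 0.114 0.21 ]
tray_grip 0.68 [328. 338.] [ 0.466 -0.289  0.034]
tray_grip 0.57 [387. 332.] [ 0.589 -0.332  0.034]
bay_mouth 0.97 [307. 240.] [0.556 0.043 0.008]
bay_mouth 0.52 [304. 167.] [0.698 0.401 0.008]
press 0.55 [328. 341.] [ 0.471 -0.276  0.   ]
press_tray 0.72 [387. 332.] [ 0.604 -0.314  0.   ]
press_tray 0.63 [355. 204.] [0.763 0.138 0.   ]
milk_pitcher 0.63 [365. 244.] [ 0.704 -0.034  0.   ]
sachet_box 0.6 [252. 257.] [ 0.395  0.056 -0.   ]
glass_2 0.62 [256. 215.] [0.458 0.225 0.   ]
stirrer_cup 0.6 [350. 204.] [0.75  0.146 0.   ]
mug_2 0.85 [364. 281.] [ 0.632 -0.154  0.   ]
top cam at [0.462 0.002 1.409]
wheel_hub 0.69 [286. 192.] [0.587 0.149 0.2  ]
crank_grip 0.62 [304. 190.] [0.593 0.097 0.21 ]
tray_grip 0.81 [432. 238.] [ 0.466 -0.294  0.034]
bay_mouth 0.57 [328. 208.] [0.556 0.035 0.008]
press 0.89 [295. 195.] [0.599 0.142 0.   ]
press_tray 0.97 [437. 195.] [ 0.604 -0.318  0.   ]
milk_pitcher 0.57 [348. 166.] [ 0.697 -0.029  0.   ]
sachet_box 0.86 [325. 258.] [0.398 0.041 0.   ]
sachet_box 0.57 [296. 150.] [0.749 0.143 0.   ]
tamper 0.81 [249. 184.] [0.633 0.295 0.   ]
tamper 0.55 [289. 193.] [0.606 0.162 0.   ]
stirrer_cup 0.76 [292. 150.] [0.748 0.157 0.   ]
mug_2 0.62 [387. 186.] [ 0.632 -0.156  0.   ]
```

```bash
python3 - <<'E'
import cv2
a=cv2.imread('pics/side0.png')[110:380,200:500];b=cv2.imread('pics/top0.png')[120:300,210:480]
cv2.imwrite('pics/s1.png',cv2.resize(a,None,fx=2.2,fy=2.2,interpolation=2));cv2.imwrite('pics/t1.png',cv2.resize(b,None,fx=2.9,fy=2.9,interpolation=2))
E
```

```text
(no output)
```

View pics/s1.png

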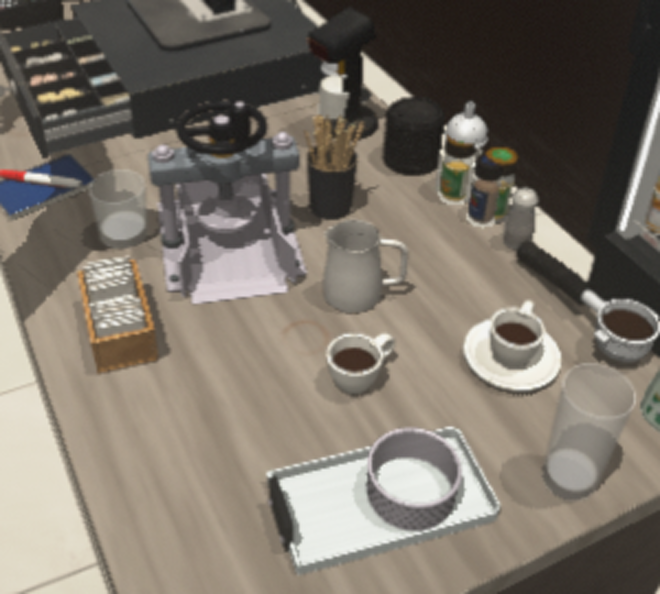

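View pics/t1.png

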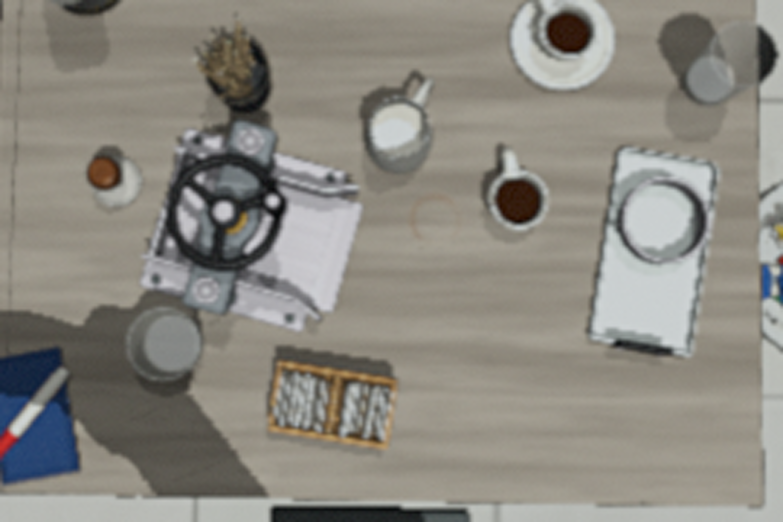

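The side view shows the press at crop (225,200), the tray at lower right-centre and a clear lane between the two. In the top view the hub is at about px (287,192) and the crank at about (304,189). Next I refine the poses from the depth maps.

```bash
python3 - <<'E'
from h import *
np.set_printoptions(precision=3,suppress=True)
P={n:(lambda c:(c,cloud(c)))(camera(n)) for n in('top','side')}
def sel(n,cx,cy,r,z0,z1):
    q=P[n][1].reshape(-1,3); m=(np.hypot(q[:,0]-cx,q[:,1]-cy)<r)&(q[:,2]>z0)&(q[:,2]<z1); return q[m],P[n][0]['pixels'].reshape(-1,3)[m]
for n in P:
    q,_=sel(n,.6,.14,.12,.1,.3); print(n,'z hist',np.histogram(q[:,2],bins=np.arange(.1,.3,.01)))
    q,_=sel(n,.6,.14,.13,.143,.166); print('beam',len(q),cv2.minAreaRect(q[:,:2].astype('f4')))
    q,_=sel(n,.6,.14,.09,.178,.215); print('rim',len(q),cv2.minEnclosingCircle(q[:,:2].astype('f4')),np.median(q[:,2]),np.percentile(q[:,2],90))
    q,_=sel(n,.6,.14,.12,.225,.3); print('knob',len(q),q.mean(0) if len(q) else '',q.max(0) if len(q) else '')
    q,_=sel(n,.6,.14,.2,.055,.075); print('cheeks',len(q),cv2.minAreaRect(q[:,:2].astype('f4')))
    q,_=sel(n,.56,-.3,.17,.008,.06); print('tray',len(q),cv2.minAreaRect(q[:,:2].astype('f4')))
    q,_=sel(n,.46,-.29,.06,.03,.06); print('handle',len(q),q.mean(0),cv2.minAreaRect(q[:,:2].astype('f4')))
    q,_=sel(n,.6,-.31,.07,.04,.06); print('basket',len(q),cv2.minEnclosingCircle(q[:,:2].astype('f4')))
E
```

```text
top z hist (array([  1,   1,  11,  18, 361, 297,  82,   2, 170, 532,  12,   5,   7,
        11,  46,   4,   0,   0,   0]), array([0.1 , 0.11, 0.12, 0.13, 0.14, 0.15, 0.16, 0.17, 0.18, 0.19, 0.2 ,
       0.21, 0.22, 0.23, 0.24, 0.25, 0.26, 0.27, 0.28, 0.29]))
beam 696 ((0.6018737554550171, 0.14226947724819183), (0.05808587744832039, 0.22642098367214203), 76.12482452392578)
rim 716 ((0.5862128734588623, 0.14354988932609558), 0.060744352638721466) 0.19262278760511803 0.19680379501444295
knob 66 [0.59  0.093 0.243] [0.603 0.106 0.252]
cheeks 466 ((0.5911334753036499, 0.15422511100769043), (0.326575368642807, 0.3689294755458832), 69.37100219726562)
tray 909 ((0.5878390669822693, -0.2839025855064392), (0.27715596556663513, 0.25239676237106323), 50.93697738647461)
handle 68 [ 0.461 -0.29   0.045] ((0.4613669812679291, -0.29025647044181824), (0.06006398797035217, 0.009868904948234558), 80.88378143310547)
basket 167 ((0.5995683073997498, -0.31408268213272095), 0.048177510499954224)
side z hist (array([ 49,  17, 139, 202, 321, 290,  74,  13, 132, 395,  26,  32,  30,
        31,  43,   1,   0, 
[... 176 characters left out ...]
, 0.14088495075702667), (0.05282948911190033, 0.19510066509246826), 73.32672882080078)
rim 573 ((0.5886623859405518, 0.1418459713459015), 0.062013234943151474) 0.19336961693997376 0.19811313249302434
knob 91 [0.589 0.088 0.238] [0.602 0.102 0.25 ]
cheeks 1066 ((0.5869944095611572, 0.14125165343284607), (0.3041906952857971, 0.3666878342628479), 69.30840301513672)
tray 2338 ((0.574725329875946, -0.2513977885246277), (0.2370663732290268, 0.22490186989307404), 80.57283782958984)
handle 151 [ 0.459 -0.299  0.044] ((0.46004003286361694, -0.29484906792640686), (0.06065971404314041, 0.009821608662605286), 80.75192260742188)
basket 413 ((0.5987913012504578, -0.3163348436355591), 0.048663247376680374)
```

```bash
cat >> h.py <<'E'
from scipy.spatial.transform import Rotation as Ro
def to(xyz,yaw):
    """tool-frame [turn rad, shift cm] from measured pose to a tool-down pose"""
    s=arm.sense(); A=Ro.from_euler('xyz',s['eef_rot']); B=Ro.from_euler('ZX',[yaw,np.pi])
    print(np.round((A.inv()*B).as_rotvec(),3), np.round(A.inv().apply(np.array(xyz)-s['ee_pos'])*100,2))
E
python3 - <<'E'
from h import *
to([.59,.092,.30],np.pi)
E
```

```text
[ 0.    -0.    -0.437] [-49.57 -31.7   -8.48]
```

Emit:
send_rows(rows=[[0,0,0,0,0,-8.5,1],[0,0,-0.1,-8,-5,-8.5,1],[0,0,-0.2,-15,-9.6,-8.5,1],[0,0,-0.3,-22,-14,-8.5,1],[0,0,-0.4,-29,-18.5,-8.5,1],[0,0,-0.437,-36,-23,-8.5,1],[0,0,-0.437,-43,-27.5,-8.5,1],[0,0,-0.437,-49.6,-31.7,-8.5,1]])

```text
clock: 2.2
ee_pos: [0.4615, 0.2948, 0.2976]
eef_rot: [3.141, 0.001, -3.141]
contact_force: [1.3, -0.1, 0.2]
grip_width: 1.001
grip_force: 0.0
```

Emit:
send_rows(rows=[[0,0,0,0,0,0,1]])

```text
clock: 2.3
ee_pos: [0.466, 0.2881, 0.2971]
eef_rot: [-3.137, 0.003, 3.129]
contact_force: [0.1, 0.5, 0.3]
grip_width: 0.998
grip_force: 0.0
```

```bash
python3 - <<'E'
from h import *
s=arm.sense();print(s['clock'],s['ee_pos'],s['eef_rot'],s['joints'])
to([.59,.092,.230],np.pi)
E
```

```text
2.3 [0.46598393 0.28807481 0.29713767] [-3.13748699e+00  2.54226936e-03  3.12871165e+00] [-0.27585446  0.2363685  -0.39172082  1.71072333  0.10067729  1.21404242
  0.86486958]
[-0.004  0.003 -0.013] [-12.64 -19.42   6.83]
```

Emit:
send_rows(rows=[[0,0,-0.01,-4,-6,0,1],[0,0,-0.01,-8,-12,0,1],[0,0,-0.01,-12.6,-19.4,0,1],[0,0,-0.01,-12.6,-19.4,0,1],[0,0,-0.01,-12.6,-19.4,0,1],[0,0,-0.01,-12.6,-19.4,0,1],[0,0,-0.01,-12.6,-19.4,0,1],[0,0,-0.01,-12.6,-19.4,0,1]])

```text
clock: 3.1
ee_pos: [0.5859, 0.1048, 0.2972]
eef_rot: [3.141, -0.0, -3.129]
contact_force: [-0.1, 0.2, 1.2]
grip_width: 1.002
grip_force: 0.0
```

```bash
python3 - <<'E'
from h import *
np.set_printoptions(precision=3,suppress=True)
s=arm.sense();print(s['clock'],s['ee_pos'],s['eef_rot'],s['joints'])
c=camera('side');q=cloud(c).reshape(-1,3)
for n in ('side',):
    q=q[(np.hypot(q[:,0]-.59,q[:,1]-.09)<.035)&(q[:,2]>.215)&(q[:,2]<.26)];print(len(q),q.mean(0),q.min(0),q.max(0))
to([.59,.091,.230],np.pi)
E
```

```text
3.1 [0.586 0.105 0.297] [ 3.141 -0.    -3.129] [-0.007  0.316 -0.272  1.6    0.087  1.238  1.288]
122 [0.589 0.088 0.234] [0.578 0.08  0.215] [0.603 0.099 0.25 ]
[ 0.001 -0.     0.013] [-0.4  -1.41  6.73]
```

Emit:
send_rows(rows=[[0,0,0.012,-0.4,-1.4,0,1],[0,0,0.012,-0.4,-1.4,3.5,1],[0,0,0.012,-0.4,-1.4,6.7,1],[0,0,0.012,-0.4,-1.4,6.7,1],[0,0,0.012,-0.4,-1.4,6.7,-1],[0,0,0.012,-0.4,-1.4,6.7,-1],[0,0,0.012,-0.4,-1.4,6.7,-1],[0,0,0.012,-0.4,-1.4,6.7,-1]])

```text
clock: 3.95
ee_pos: [0.5916, 0.089, 0.2317]
eef_rot: [3.141, 0.002, 3.14]
contact_force: [-0.4, -0.0, -0.8]
grip_width: 0.335
grip_force: 0.0
```

Emit:
send_rows(rows=[[0,0,0,0,0,0,-1],[0,0,0,0,0,0,-1],[0,0,0,0,0,0,-1]])

```text
clock: 4.25
ee_pos: [0.5915, 0.09, 0.2313]
eef_rot: [3.14, 0.002, 3.141]
contact_force: [-0.3, 2.5, 4.9]
grip_width: -0.003
grip_force: 2.7
```

```bash
python3 - <<'E'
from h import *
c=camera('side');cv2.imwrite('pics/g.png',cv2.resize(c['pixels'][120:270,220:400,::-1],None,fx=4,fy=4,interpolation=2))
E
```

```text
(no output)
```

View pics/g.png

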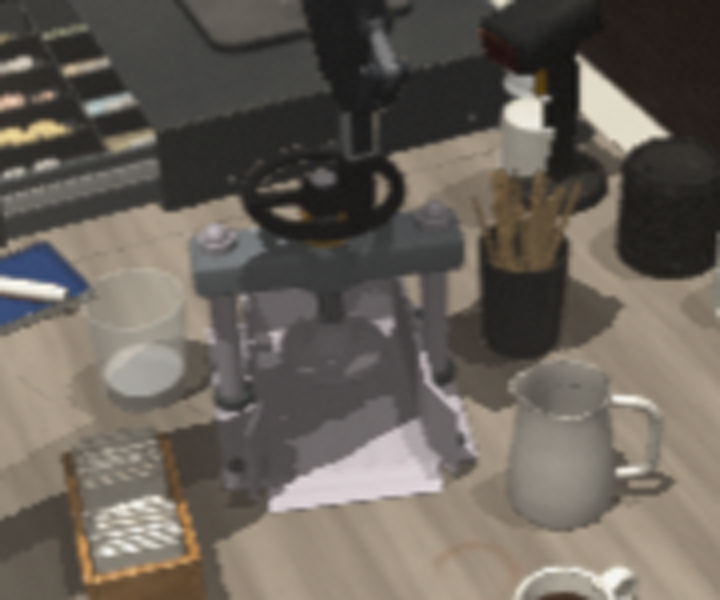

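The fingers are fully shut, so they missed. The barrel now shows at crop (355,185), just beside the closed fingers at (360,130). I'll locate it again.

```bash
python3 - <<'E'
from h import *
np.set_printoptions(precision=3,suppress=True)
for n in('side','top'):
    c=camera(n);Q=cloud(c);q=Q.reshape(-1,3)
    m=(np.hypot(q[:,0]-.588,q[:,1]-.143)<.085)&(q[:,2]>.208)&(q[:,2]<.3)
    for z in np.arange(.205,.3,.01):
        k=q[(np.hypot(q[:,0]-.588,q[:,1]-.143)<.085)&(q[:,2]>z)&(q[:,2]<=z+.01)]
        if len(k): print(n,round(z,3),len(k),k.mean(0)[:2],k.min(0)[:2],k.max(0)[:2])
    for r in tip_of('crank_grip',n)[:3]: print(r['p'],r['location'],pt(c,r['location'],.227))
    for r in tip_of('wheel_hub',n)[:3]: print('hub',r['p'],r['location'],pt(c,r['location'],.188))
s=arm.sense();print(s['ee_pos'])
E
```

```text
side 0.205 22 [0.588 0.086] [0.579 0.079] [0.602 0.094]
side 0.215 32 [0.589 0.086] [0.579 0.082] [0.602 0.1  ]
side 0.225 32 [0.589 0.086] [0.578 0.082] [0.603 0.097]
side 0.235 34 [0.588 0.087] [0.58 0.08] [0.6   0.099]
side 0.245 19 [0.588 0.086] [0.58  0.081] [0.602 0.099]
side 0.255 30 [0.588 0.083] [0.579 0.075] [0.602 0.095]
side 0.265 33 [0.588 0.081] [0.579 0.072] [0.602 0.092]
side 0.275 30 [0.587 0.082] [0.579 0.073] [0.602 0.096]
side 0.285 12 [0.581 0.08 ] [0.577 0.061] [0.598 0.096]
side 0.295 46 [0.582 0.084] [0.577 0.058] [0.598 0.12 ]
0.47 [310.0, 164.5] [0.594 0.09  0.227]
hub 0.59 [300.7, 167.2] [0.588 0.146 0.188]
[0.591 0.09  0.231]
```

Emit:
send_rows(rows=[[0,0,0,0,0,0,1],[0,0,0,0,0,0,1],[0,0,0,0,0,0,1],[0,0,0,0,0,0,1],[0,0,0,0,0,-4,1],[0,0,0,0,0,-7,1],[0,0,0,0,0,-7,1]])

```text
clock: 5.3
ee_pos: [0.5931, 0.0897, 0.3047]
eef_rot: [3.14, 0.007, 3.14]
contact_force: [0.2, -0.1, -0.6]
grip_width: 1.003
grip_force: 0.0
```

```bash
python3 - <<'E'
from h import *
np.set_printoptions(precision=3,suppress=True)
s=arm.sense();print(s['ee_pos'],s['grip_width'])
for n in('side','top'):
    c=camera(n);q=cloud(c).reshape(-1,3)
    for z in np.arange(.195,.26,.01):
        k=q[(np.hypot(q[:,0]-.588,q[:,1]-.143)<.085)&(q[:,2]>z)&(q[:,2]<=z+.01)]
        if len(k): print(n,round(z,3),len(k),k.mean(0)[:2],k.min(0)[:2],k.max(0)[:2])
    if n=='side': cv2.imwrite('pics/g2.png',cv2.resize(c['pixels'][120:220,250:370,::-1],None,fx=6,fy=6,interpolation=2))
E
```

```text
[0.593 0.09  0.305] 1.0027739765157493
side 0.195 145 [0.582 0.138] [0.531 0.083] [0.641 0.2  ]
side 0.205 28 [0.588 0.086] [0.579 0.081] [0.601 0.094]
side 0.215 28 [0.589 0.086] [0.579 0.081] [0.602 0.095]
side 0.225 34 [0.588 0.087] [0.579 0.079] [0.603 0.099]
side 0.235 31 [0.589 0.087] [0.58  0.081] [0.6   0.099]
side 0.245 27 [0.591 0.091] [0.581 0.08 ] [0.601 0.1  ]
```

View pics/g2.png

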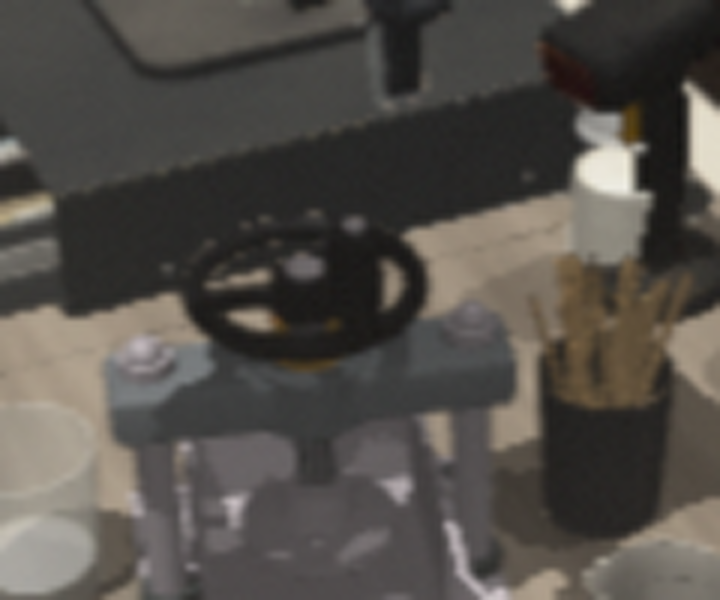

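```bash
python3 - <<'E'
from h import *
np.set_printoptions(precision=3,suppress=True)
s=arm.sense();print(s['ee_pos'],s['joints'],arm.finger_overhang)
c=camera('side');Q=cloud(c)
for r in range(128,142): print(r,Q[r,317],Q[r,315])
E
```

```text
[0.591 0.089 0.3  ] [ 0.011  0.317 -0.262  1.591  0.085  1.245  1.304] 0.017
128 [0.594 0.038 0.359] [0.588 0.036 0.361]
129 [0.594 0.036 0.357] [0.587 0.033 0.36 ]
130 [0.594 0.036 0.355] [0.587 0.034 0.357]
131 [0.592 0.033 0.354] [0.587 0.032 0.356]
132 [0.592 0.033 0.351] [0.587 0.034 0.352]
133 [0.593 0.035 0.348] [0.587 0.034 0.349]
134 [0.593 0.034 0.345] [0.586 0.032 0.348]
135 [0.592 0.034 0.343] [0.587 0.033 0.345]
136 [0.592 0.033 0.341] [0.588 0.035 0.341]
137 [0.595 0.041 0.333] [0.587 0.034 0.339]
138 [0.594 0.039 0.332] [0.589 0.038 0.333]
139 [0.764 0.43  0.093] [0.758 0.434 0.093]
140 [0.764 0.431 0.088] [0.756 0.43  0.091]
141 [0.764 0.432 0.084] [0.754 0.426 0.089]
```

The side depth map puts the open fingertips about 33 mm above the reported TCP. That is why the fingers shut above the barrel, so I go about 37 mm lower and check there.

Emit:
send_rows(rows=[[0,0,0,0,0.2,4,1],[0,0,0,0,0.2,8,1],[0,0,0,0,0.2,10.3,1],[0,0,0,0,0.2,10.3,1],[0,0,0,0,0.2,10.3,1]])

```text
clock: 5.95
ee_pos: [0.59, 0.0907, 0.1963]
eef_rot: [-3.141, -0.003, 3.14]
contact_force: [-0.1, -0.6, 0.6]
grip_width: 0.997
grip_force: 0.0
```

```bash
python3 - <<'E'
from h import *
np.set_printoptions(precision=3,suppress=True)
s=arm.sense();print(s['ee_pos'],s['contact_force'])
c=camera('side');q=cloud(c).reshape(-1,3)
for n,y0,y1 in(('near finger',.02,.06),('barrel',.075,.11)):
    k=q[(abs(q[:,0]-.591)<.02)&(q[:,1]>y0)&(q[:,1]<y1)&(q[:,2]>.17)&(q[:,2]<.29)];print(n,len(k),k.min(0),k.max(0),np.percentile(k,5,axis=0))
E
```

```text
[0.59  0.091 0.196] [-0.105 -0.569  0.627]
near finger 173 [0.572 0.02  0.227] [0.601 0.06  0.29 ] [0.577 0.023 0.232]
barrel 164 [0.571 0.08  0.184] [0.608 0.102 0.29 ] [0.575 0.082 0.189]
```

Emit:
send_rows(rows=[[0,0,0,0,0,0,-1],[0,0,0,0,0,0,-1],[0,0,0,0,0,0,-1],[0,0,0,0,0,0,-1],[0,0,0,0,0,0,-1],[0,0,0,0,0,0,-1]])

```text
clock: 6.6
ee_pos: [0.5914, 0.0932, 0.1986]
eef_rot: [3.139, 0.002, -3.142]
contact_force: [0.4, 5.8, 5.1]
grip_width: 0.268
grip_force: 59.3
```

```bash
python3 - <<'E'
from h import *
np.set_printoptions(precision=2,suppress=True)
s=arm.sense();print(s['ee_pos'],s['contact_force'],s['grip_force'],s['grip_width'])
# tool x=-world x, tool y=+world y, tool z=down
for a0 in (-85,95):
    a=np.deg2rad(a0+22.5*np.arange(0,9)); 
    print(np.c_[-(np.cos(a)-np.cos(a[0]))*5.2,(np.sin(a)-np.sin(a[0]))*5.2,-1.5*np.arange(9)/16][1:])
E
```

```text
[0.59 0.09 0.2 ] [0.36 5.78 5.07] 59.25347312819213 0.2678328925307212
[[-1.95  0.57 -0.09]
 [-3.53  1.84 -0.19]
 [-4.51  3.62 -0.28]
 [-4.73  5.63 -0.38]
 [-4.16  7.58 -0.47]
 [-2.89  9.16 -0.56]
 [-1.11 10.14 -0.66]
 [ 0.91 10.36 -0.75]]
[[  1.95  -0.57  -0.09]
 [  3.53  -1.84  -0.19]
 [  4.51  -3.62  -0.28]
 [  4.73  -5.63  -0.38]
 [  4.16  -7.58  -0.47]
 [  2.89  -9.16  -0.56]
 [  1.11 -10.14  -0.66]
 [ -0.91 -10.36  -0.75]]
```

Emit:
send_rows(rows=[[0,0,0,-1.95,0.6,-0.1,-1],[0,0,0,-3.5,1.85,-0.2,-1],[0,0,0,-4.5,3.6,-0.3,-1],[0,0,0,-4.75,5.6,-0.4,-1],[0,0,0,-4.15,7.6,-0.5,-1],[0,0,0,-2.9,9.2,-0.6,-1],[0,0,0,-1.1,10.15,-0.65,-1],[0,0,0,0.9,10.4,-0.75,-1]])

```text
clock: 7.4
ee_pos: [0.584, 0.1974, 0.2061]
eef_rot: [3.139, 0.006, 3.141]
contact_force: [3.5, 1.7, 3.1]
grip_width: 0.263
grip_force: 59.2
```

Emit:
send_rows(rows=[[0,0,0,0,0,0,-1]])

```text
clock: 7.5
ee_pos: [0.581, 0.1969, 0.2063]
eef_rot: [3.14, 0.002, -3.141]
contact_force: [-1.6, 5.1, 6.1]
grip_width: 0.268
grip_force: 59.5
```

Emit:
send_rows(rows=[[0,0,0,1.95,-0.6,-0.1,-1],[0,0,0,3.5,-1.85,-0.2,-1],[0,0,0,4.5,-3.6,-0.3,-1],[0,0,0,4.75,-5.6,-0.4,-1],[0,0,0,4.15,-7.6,-0.5,-1],[0,0,0,2.9,-9.2,-0.6,-1],[0,0,0,1.1,-10.15,-0.65,-1],[0,0,0,-0.9,-10.4,-0.75,-1]])

```text
clock: 8.3
ee_pos: [0.5913, 0.0927, 0.2134]
eef_rot: [3.138, 0.001, 3.14]
contact_force: [-5.1, 12.4, 5.8]
grip_width: 0.264
grip_force: 60.4
```

Emit:
send_rows(rows=[[0,0,0,-1.95,0.6,-0.1,-1],[0,0,0,-3.5,1.85,-0.2,-1],[0,0,0,-4.5,3.6,-0.3,-1],[0,0,0,-4.75,5.6,-0.4,-1],[0,0,0,-4.15,7.6,-0.5,-1],[0,0,0,-2.9,9.2,-0.6,-1],[0,0,0,-1.1,10.15,-0.65,-1],[0,0,0,0.9,10.4,-0.75,-1]])

```text
clock: 9.1
ee_pos: [0.5842, 0.1974, 0.2211]
eef_rot: [3.138, 0.006, 3.141]
contact_force: [4.0, 2.2, 3.8]
grip_width: 0.27
grip_force: 60.3
```

Emit:
send_rows(rows=[[0,0,0,1.95,-0.6,-0.1,-1],[0,0,0,3.5,-1.85,-0.2,-1],[0,0,0,4.5,-3.6,-0.3,-1],[0,0,0,4.75,-5.6,-0.4,-1],[0,0,0,4.15,-7.6,-0.5,-1],[0,0,0,2.9,-9.2,-0.6,-1],[0,0,0,1.1,-10.15,-0.65,-1],[0,0,0,-0.9,-10.4,-0.75,-1]])

```text
clock: 9.9
ee_pos: [0.5913, 0.0927, 0.2284]
eef_rot: [3.138, 0.001, 3.14]
contact_force: [-3.6, 11.6, 5.6]
grip_width: 0.266
grip_force: 60.7
```

```bash
python3 - <<'E'
from h import *
np.set_printoptions(precision=3,suppress=True)
s=arm.sense();print(s['ee_pos'],s['contact_force'],s['grip_width'])
c=camera('side');q=cloud(c).reshape(-1,3)
k=q[(abs(np.hypot(q[:,0]-.586,q[:,1]-.144)-.052)<.006)&(q[:,2]>.17)&(q[:,2]<.235)];print(len(k),np.median(k[:,2]),np.percentile(k[:,2],[25,75,90]),np.histogram(k[:,2],np.arange(.17,.24,.005)))
E
```

```text
[0.591 0.093 0.228] [-3.553 11.584  5.589] 0.2655021727365715
339 0.22350582575935413 [0.22  0.225 0.226] (array([  0,   0,   0,   0,   0,   0,   0,   0,   6,  72, 179,  76,   6]), array([0.17 , 0.175, 0.18 , 0.185, 0.19 , 0.195, 0.2  , 0.205, 0.21 ,
       0.215, 0.22 , 0.225, 0.23 , 0.235]))
```

Emit:
send_rows(rows=[[0,0,0,-1.95,0.6,-0.1,-1],[0,0,0,-3.5,1.85,-0.2,-1],[0,0,0,-4.5,3.6,-0.3,-1],[0,0,0,-4.75,5.6,-0.4,-1],[0,0,0,-4.75,5.6,-0.4,-1]])

```text
clock: 10.45
ee_pos: [0.6384, 0.1493, 0.2323]
eef_rot: [3.141, 0.0, -3.14]
contact_force: [-3.1, 0.5, 8.3]
grip_width: 0.265
grip_force: 60.9
```

Emit:
send_rows(rows=[[0,0,0,0.2,1.0,-0.05,-1],[0,0,0,0.6,1.95,-0.1,-1]])

```text
clock: 10.65
ee_pos: [0.6349, 0.1633, 0.2332]
eef_rot: [-3.139, 0.004, 3.137]
contact_force: [4.3, -1.9, 3.4]
grip_width: 0.265
grip_force: 60.4
```

Emit:
send_rows(rows=[[0,0,0,0.5,0.85,-0.05,-1],[0,0,0,1.2,1.6,-0.1,-1]])

```text
clock: 10.85
ee_pos: [0.6231, 0.1818, 0.2342]
eef_rot: [3.141, 0.005, 3.138]
contact_force: [5.0, 0.9, 2.1]
grip_width: 0.264
grip_force: 60.3
```

Emit:
send_rows(rows=[[0,0,0,0.85,0.6,-0.05,-1],[0,0,0,1.8,1.0,-0.1,-1]])

```text
clock: 11.05
ee_pos: [0.6045, 0.1938, 0.2352]
eef_rot: [3.139, 0.005, 3.14]
contact_force: [4.5, 4.1, 2.0]
grip_width: 0.266
grip_force: 60.3
```

Emit:
send_rows(rows=[[0,0,0,1.0,0.2,-0.05,-1],[0,0,0,2.0,0.2,-0.1,-1],[0,0,0,2.0,0.2,-0.1,-1]])

```text
clock: 11.35
ee_pos: [0.5965, 0.1948, 0.2363]
eef_rot: [3.135, 0.028, 3.137]
contact_force: [42.8, 8.4, -24.6]
grip_width: 0.263
grip_force: 62.2
```

```bash
python3 - <<'E'
from h import *
np.set_printoptions(precision=3,suppress=True)
s=arm.sense();print(s['ee_pos'],s['contact_force'],s['grip_width'])
c=camera('side');q=cloud(c).reshape(-1,3)
k=q[(abs(np.hypot(q[:,0]-.586,q[:,1]-.144)-.052)<.006)&(q[:,2]>.17)&(q[:,2]<.24)];print(len(k),np.median(k[:,2]),np.percentile(k[:,2],[25,75,90]))
E
```

```text
[0.596 0.195 0.236] [ 42.767   8.359 -24.584] 0.2629064425537595
414 0.22982124550786842 [0.227 0.231 0.232]
```

Emit:
send_rows(rows=[[0,0,0,-1.3,0.2,0,-1],[0,0,0,-1.4,0,0,1],[0,0,0,-1.4,0,0,1],[0,0,0,-1.4,0,0,1],[0,0,0,-1.4,0,0,1],[0,0,0,-1.4,0,-4,1],[0,0,0,-1.4,0,-8,1],[0,0,0,-1.4,0,-8,1]])

```text
clock: 12.2
ee_pos: [0.599, 0.1959, 0.3222]
eef_rot: [3.138, 0.01, 3.14]
contact_force: [-0.1, 0.0, 0.3]
grip_width: 1.003
grip_force: 0.0
```

```bash
python3 - <<'E'
from h import *
np.set_printoptions(precision=3,suppress=True)
s=arm.sense();print(s['ee_pos'],s['contact_force'],s['grip_width'])
to([.4605,-.2925,.2],np.deg2rad(80.8))
c=camera('side');q=cloud(c).reshape(-1,3)
k=q[(abs(np.hypot(q[:,0]-.586,q[:,1]-.144)-.052)<.006)&(q[:,2]>.17)&(q[:,2]<.24)];print(len(k),np.median(k[:,2]),np.percentile(k[:,2],[25,75,90]))
E
```

```text
[0.599 0.196 0.322] [-0.086  0.049  0.348] 1.0033792598980675
[0.012 0.004 1.73 ] [ 13.91 -48.9   11.9 ]
407 0.22990253668578609 [0.227 0.231 0.232]
```

Emit:
send_rows(rows=[[0,0,0.14,1,-4,0,1],[0,0,0.28,2,-8,0,1],[0,0,0.42,3.5,-13,0,1],[0,0,0.56,5,-18,0,1],[0,0,0.7,6.5,-23,0,1],[0,0,0.84,8,-28,0,1],[0,0,0.98,9.5,-33,0,1],[0,0,1.12,11,-38,2,1]])

```text
clock: 13.05
ee_pos: [0.4897, -0.1728, 0.3011]
eef_rot: [3.139, 0.002, 2.014]
contact_force: [1.6, 0.3, -1.7]
grip_width: 1.0
grip_force: 0.0
```

```bash
python3 - <<'E'
from h import *
s=arm.sense();print(s['ee_pos'],s['eef_rot'],s['joints'])
to([.4605,-.2925,.15],np.deg2rad(80.8))
E
```

```text
[ 0.48971061 -0.17280767  0.30107155] [3.13935146e+00 1.96358540e-03 2.01374435e+00] [ 0.21354064  0.15450305  0.08322708  1.786366   -0.01379683  1.19830284
  0.74371432]
[0.003 0.001 0.604] [-9.53 -7.8  15.11]
```

Emit:
send_rows(rows=[[0,0,0.15,-3,-2,4,1],[0,0,0.3,-6,-5,8,1],[0,0,0.45,-9.5,-7.8,12,1],[0,0,0.6,-9.5,-7.8,15,1],[0,0,0.6,-9.5,-7.8,15,1],[0,0,0.6,-9.5,-7.8,15,1],[0,0,0.6,-9.5,-7.8,15,1]])

```text
clock: 13.75
ee_pos: [0.4627, -0.2892, 0.1514]
eef_rot: [3.139, -0.0, 1.424]
contact_force: [-1.6, 0.1, 0.6]
grip_width: 1.0
grip_force: 0.0
```

```bash
python3 - <<'E'
from h import *
np.set_printoptions(precision=3,suppress=True)
s=arm.sense();print(s['ee_pos'],s['eef_rot'])
to([.4605,-.2925,.05],np.deg2rad(80.8))
c=camera('side');q=cloud(c).reshape(-1,3)
k=q[(np.hypot(q[:,0]-.46,q[:,1]+.29)<.08)&(q[:,2]>.1)&(q[:,2]<.26)];print(len(k),k.min(0),k.max(0))
for z in np.arange(.1,.24,.01):
    j=k[(k[:,2]>z)&(k[:,2]<=z+.01)]
    if len(j): print(round(z,2),len(j),j.mean(0),j.min(0)[:2],j.max(0)[:2])
cv2.imwrite('pics/g3.png',cv2.resize(c['pixels'][220:380,260:440,::-1],None,fx=4,fy=3.7,interpolation=2))
E
```

```text
[ 0.463 -0.289  0.151] [ 3.139 -0.     1.424]
[ 0.002 -0.     0.013] [-0.36 -0.2  10.14]
992 [ 0.388 -0.313  0.181] [ 0.533 -0.266  0.26 ]
0.18 27 [ 0.482 -0.298  0.187] [ 0.41  -0.308] [ 0.514 -0.287]
0.19 52 [ 0.465 -0.297  0.195] [ 0.407 -0.307] [ 0.515 -0.279]
0.2 60 [ 0.463 -0.296  0.205] [ 0.407 -0.308] [ 0.517 -0.28 ]
0.21 46 [ 0.464 -0.298  0.215] [ 0.406 -0.309] [ 0.517 -0.287]
0.22 83 [ 0.459 -0.297  0.227] [ 0.39  -0.311] [ 0.529 -0.275]
0.23 259 [ 0.458 -0.293  0.234] [ 0.388 -0.312] [ 0.533 -0.269]
```

View pics/g3.png

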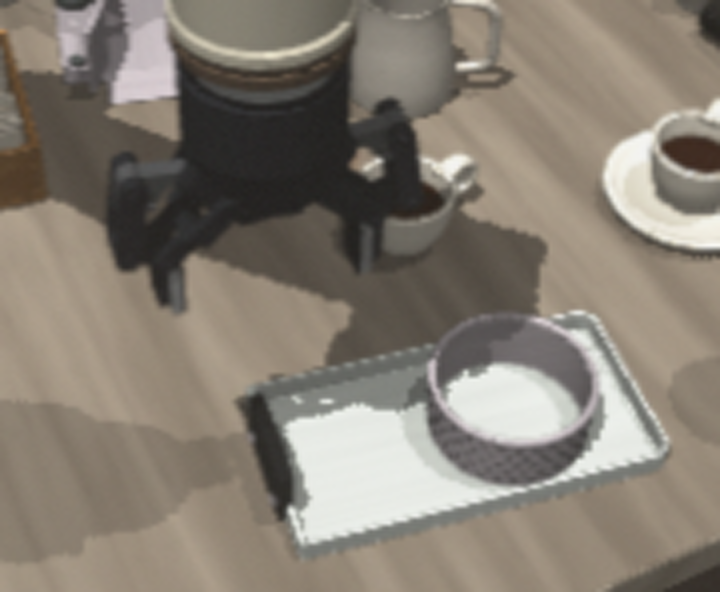

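Emit:
send_rows(rows=[[0,0,0.013,-0.36,-0.2,5,1],[0,0,0.013,-0.36,-0.2,10,1],[0,0,0.013,-0.36,-0.2,14,1],[0,0,0.013,-0.36,-0.2,15.5,1],[0,0,0.013,-0.36,-0.2,15.5,1],[0,0,0.013,-0.36,-0.2,15.5,1]])

```text
clock: 14.4
ee_pos: [0.4606, -0.294, -0.0029]
eef_rot: [3.139, 0.001, 1.408]
contact_force: [0.2, -0.4, 0.7]
grip_width: 0.996
grip_force: 0.0
```

Emit:
send_rows(rows=[[0,0,0,0,0,0,-1],[0,0,0,0,0,0,-1],[0,0,0,0,0,0,-1],[0,0,0,0,0,0,-1],[0,0,0,0,0,0,-1],[0,0,0,0,0,0,-1],[0,0,0,0,0,0,-1]])

```text
clock: 15.1
ee_pos: [0.4592, -0.2936, -0.0044]
eef_rot: [3.141, 0.0, 1.407]
contact_force: [-0.5, 0.5, 6.1]
grip_width: 0.11
grip_force: 59.4
```

```bash
python3 - <<'E'
from h import *
np.set_printoptions(precision=4,suppress=True)
o=np.array([.586,.143])
for n in('top','side'):
    c=camera(n);q=cloud(c).reshape(-1,3)
    for it in range(1):
        th=np.deg2rad(74);ex=np.array([np.cos(th),np.sin(th)]);ey=np.array([-ex[1],ex[0]])
        x=(q[:,:2]-o)@ex;y=(q[:,:2]-o)@ey
        for nm,m in(('L',(y>.045)&(y<.075)),('R',(y<-.045)&(y>-.075))):
            k=m&(x>-.075)&(x<-.03)&(q[:,2]>.055)&(q[:,2]<.075)
            if k.sum()>8:
                p=np.polyfit(x[k],y[k],1);print(n,nm,k.sum(),'y mean',y[k].mean(),np.percentile(y[k],[5,50,95]),'slope deg',np.rad2deg(np.arctan(p[0])))
        k=(abs(x)<.06)&(abs(y)<.11)&(q[:,2]>.143)&(q[:,2]<.153);r=cv2.minAreaRect(np.c_[x[k],y[k]].astype('f4')*1000);print(n,'beam',k.sum(),r)
    for r in tip_of('bay_mouth',n)[:1]: 
        p=pt(c,r['location'],.008)[:2]-o;print(n,'mouth',r['p'],p@ex,p@ey)
    for t in('tray_grip','press_tray'):
        for r in tip_of(t,n)[:1]: print(t,r['p'],pt(c,r['location'],.034 if t=='tray_grip' else 0))
# path check in world
tray=np.array([[-.145,-.056],[.05,-.056],[.076,-.03],[.076,.03],[.05,.056],[-.145,.056]])
obs={'mug':([.632,-.143],.034),'mugh':([.632,-.185],.02),'jug':([.697,-.044],.04),'boxA':([.398,.0],.05),'boxB':([.398,.075],.05)}
def clr(h,yaw):
    R=Ro.from_euler('z',yaw).as_matrix()[:2,:2]; P=((tray+[.140,0])@R.T+h).astype('f4')
    return {k:-cv2.pointPolygonTest(P,tuple(map(float,v[0])),True)-v[1] for k,v in obs.items()},P.min(0)
pts=[((.46,-.293),-9.2),((.38,-.28),-9.2),((.38,-.28),74),(( .586-.36*.276,.143-.36*.961),74),((.586-.136*.276,.143-.136*.961),74)]
from itertools import pairwise
for (a,b),(c2,d) in pairwise(pts):
    R=[clr(np.array(a)*(1-t)+np.array(c2)*t,np.deg2rad(b*(1-t)+d*t)) for t in np.linspace(0,1,30)]
    print(a,c2,{k:round(float(min(r[0][k] for r in R)),3) for k in obs},np.min([r[1] for r in R],0))
E
```

```text
top L 21 y mean 0.05959339879302929 [0.0575 0.0596 0.0617] slope deg 0.47998347522828705
top R 30 y mean -0.06091117371068917 [-0.0637 -0.0607 -0.0586] slope deg 1.1372600807439859
top beam 488 ((2.3512611389160156, 0.1603546142578125), (196.4800567626953, 56.48870086669922), 86.99946594238281)
top mouth 0.74 -0.11209853030531026 0.004132094138583536
tray_grip 0.79 [ 0.4686 -0.2961  0.034 ]
press_tray 0.8 [ 0.6056 -0.3178  0.    ]
side beam 8 ((12.279438018798828, -93.20872497558594), (18.443431854248047, 5.195657253265381), 3.5532121658325195)
tray_grip 0.65 [ 0.4602 -0.2985  0.034 ]
press_tray 0.71 [ 0.6033 -0.3142  0.    ]
(0.46, -0.293) (0.38, -0.28) {'mug': 0.086, 'mugh': 0.058, 'jug': 0.188, 'boxA': 0.174, 'boxB': 0.249} [ 0.3661 -0.3787]
(0.38, -0.28) (0.38, -0.28) {'mug': 0.035, 'mugh': 0.031, 'jug': 0.137, 'boxA': 0.015, 'boxB': 0.09} [ 0.3248 -0.3657]
(0.38, -0.28) (0.48663999999999996, -0.20296) {'mug': 0.033, 'mugh': 0.059, 'jug': 0.064, 'boxA': 0.005, 'boxB': 0.066} [ 0.3248 -0.3002]
(0.48663999999999996, -0.20296) (0.548464, 0.012303999999999982) {'mug': 0.033, 'mugh': 0.059, 'jug': 0.062, 'boxA': 0.035, 'boxB': 0.056} [ 0.4314 -0.2232]
```

Emit:
send_rows(rows=[[0,0,0,0,0,-0.8,-1],[0,0,0,0,0,-1.5,-1],[0,0,0,-1,-2,-1.5,-1],[0,0,0,-2.2,-4.3,-1.5,-1],[0,0,0,-3.2,-6.5,-1.5,-1],[0,0,-0.1,-3.2,-6.5,-1.5,-1],[0,0,-0.2,-3.2,-6.5,-1.5,-1],[0,0,-0.3,-3.2,-6.5,-1.5,-1]])

```text
clock: 16.3
ee_pos: [0.3889, -0.3145, 0.0104]
eef_rot: [-3.141, -0.0, 1.71]
contact_force: [-0.2, 0.1, -3.0]
grip_width: 0.111
grip_force: 58.7
```

```bash
python3 - <<'E'
from h import *
np.set_printoptions(precision=3,suppress=True)
s=arm.sense();print(s['ee_pos'],s['eef_rot'],s['joints'],s['contact_force'])
to([.39,-.315,.011],np.deg2rad(164))
c=camera('side');cv2.imwrite('pics/g4.png',cv2.resize(c['pixels'][200:400,230:450,::-1],None,fx=3,fy=3,interpolation=2))
E
```

```text
[ 0.389 -0.314  0.01 ] [-3.141 -0.     1.71 ] [ 0.543  0.521  0.1    2.069 -0.094  0.556  0.85 ] [-0.218  0.111 -2.991]
[-0.    -0.    -1.152] [-0.07  0.1  -0.06]
```

View pics/g4.png

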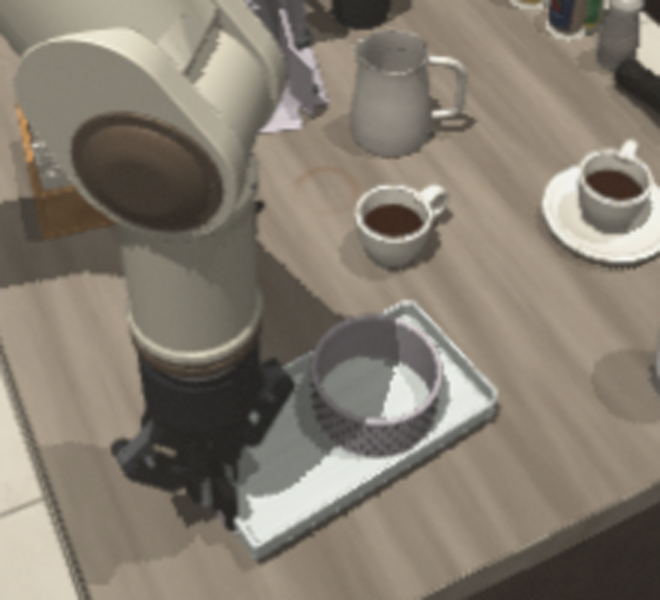

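The tray is held level, with its basket at crop (375,380), and it is clear of the mug at (395,220). I continue the rotation.

Emit:
send_rows(rows=[[0,0,-0.12,0,0,0,-1],[0,0,-0.26,0,0,0,-1],[0,0,-0.4,0,0,0,-1],[0,0,-0.54,0,0,0,-1],[0,0,-0.68,0,0,0,-1],[0,0,-0.82,0,0,0,-1],[0,0,-0.96,0,0,0,-1],[0,0,-1.1,0,0,0,-1]])

```text
clock: 17.15
ee_pos: [0.3891, -0.3145, 0.0103]
eef_rot: [-3.141, -0.0, 2.81]
contact_force: [0.2, -0.4, -1.5]
grip_width: 0.108
grip_force: 58.7
```

```bash
python3 - <<'E'
from h import *
np.set_printoptions(precision=3,suppress=True)
s=arm.sense();print(s['ee_pos'],s['eef_rot'],s['joints'],s['contact_force'])
to([.39,-.315,.011],np.deg2rad(164))
to([.586-.35*.2756,.143-.35*.9613,.013],np.deg2rad(164))
E
```

```text
[ 0.389 -0.315  0.01 ] [-3.141 -0.     2.81 ] [ 0.776  0.527 -0.181  2.061  0.17   0.568  1.715] [ 0.19  -0.397 -1.525]
[-0.    -0.    -0.052] [-0.1  -0.02 -0.07]
[-0.    -0.    -0.052] [-5.56 14.71 -0.28]
```

Emit:
send_rows(rows=[[0,0,-0.05,-1.4,3.7,-0.2,-1],[0,0,-0.05,-2.8,7.4,-0.3,-1],[0,0,-0.05,-4.2,11,-0.3,-1],[0,0,-0.05,-5.6,14.7,-0.3,-1],[0,0,-0.05,-5.6,14.7,-0.3,-1],[0,0,-0.05,-5.6,14.7,-0.3,-1]])

```text
clock: 17.75
ee_pos: [0.4911, -0.1926, 0.0132]
eef_rot: [3.142, -0.0, 2.859]
contact_force: [0.1, -0.4, -2.2]
grip_width: 0.109
grip_force: 59.0
```

```bash
python3 - <<'E'
from h import *
np.set_printoptions(precision=4,suppress=True)
s=arm.sense();print(s['ee_pos'],s['eef_rot'],s['contact_force'])
o=np.array([.586,.143]);th=np.deg2rad(74);ex=np.array([np.cos(th),np.sin(th)]);ey=np.array([-ex[1],ex[0]])
print('tcp press frame',(s['ee_pos'][:2]-o)@ex,(s['ee_pos'][:2]-o)@ey)
for n in('side','top'):
    c=camera(n);q=cloud(c).reshape(-1,3);x=(q[:,:2]-o)@ex;y=(q[:,:2]-o)@ey
    k=(np.hypot(x+.21,y)<.065)&(q[:,2]>.045)&(q[:,2]<.08)
    if k.sum()>5:
        (a,b),r=cv2.minEnclosingCircle((np.c_[x,y][k]*1000).astype('f4'));print(n,'basket',k.sum(),a,b,r,'z',np.percentile(q[k,2],[50,90]))
    k=(x>-.145)&(x<-.12)&(abs(y)<.07)&(q[:,2]>.015)&(q[:,2]<.05);
    if k.sum(): print('front',k.sum(),x[k].max(),y[k].min(),y[k].max(),q[k,2].mean(),q[k,2].max())
    for nm,m in(('L',(y>.045)&(y<.085)),('R',(y<-.045)&(y>-.085))):
        k=m&(x>-.075)&(x<-.03)&(q[:,2]>.055)&(q[:,2]<.075)
        if k.sum()>8: print(n,nm,k.sum(),np.median(y[k]),np.rad2deg(np.polyfit(x[k],y[k],1)[0]))
    if n=='side': cv2.imwrite('pics/g5.png',cv2.resize(c['pixels'][170:350,230:410,::-1],None,fx=3.3,fy=3.3,interpolation=2))
E
```

```text
[ 0.4911 -0.1926  0.0132] [ 3.1416 -0.0002  2.8586] [ 0.1309 -0.4372 -2.2172]
tcp press frame -0.3487538195713993 -0.0012965307359840555
side basket 96 -209.66378784179688 29.90222930908203 33.07206344604492 z [0.0611 0.0692]
front 50 -0.1310461401334859 0.02872983200801971 0.05191940481082461 0.02817128282879976 0.03845514484495686
side L 20 0.06034512127988251 1.353605603050609
top basket 168 -210.09719848632812 -2.3382112979888916 47.58009719848633 z [0.0661 0.0703]
front 117 -0.1343497079582395 -0.05615838176994334 0.05302435677103747 0.023767990738840762 0.04113159356623653
top L 22 0.05946398024228779 0.788314843356966
top R 30 -0.06072128802814096 0.5461643721437583
```

View pics/g5.png

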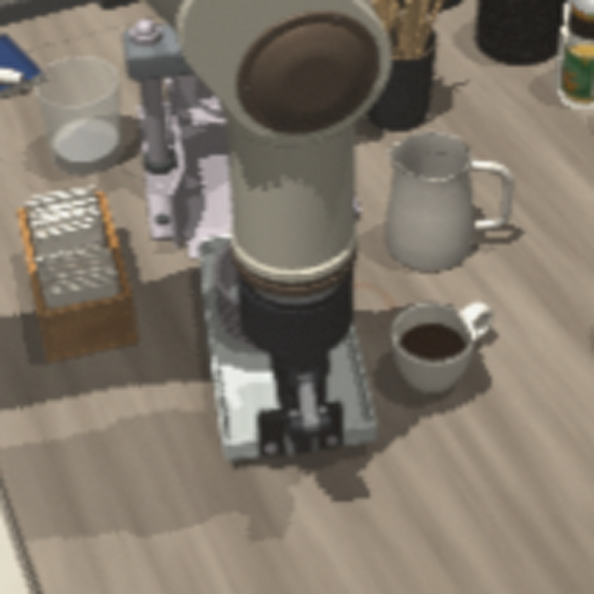

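Emit:
send_rows(rows=[[0,0,-0.005,0.1,3,0,-1],[0,0,-0.01,0.1,6,0,-1],[0,0,-0.01,0.1,9,0,-1],[0,0,-0.01,0.1,11,0.2,-1],[0,0,-0.01,0.1,13,0.4,-1],[0,0,-0.01,0.1,13,0.4,-1]])

```text
clock: 18.45
ee_pos: [0.5262, -0.0668, 0.009]
eef_rot: [3.14, -0.0, 2.868]
contact_force: [0.1, -0.2, -2.1]
grip_width: 0.112
grip_force: 59.1
```

```bash
python3 - <<'E'
from h import *
np.set_printoptions(precision=4,suppress=True)
s=arm.sense();print(s['ee_pos'],s['eef_rot'],s['contact_force'],s['torque'])
o=np.array([.586,.143]);th=np.deg2rad(74.5);ex=np.array([np.cos(th),np.sin(th)]);ey=np.array([-ex[1],ex[0]])
print('tcp press frame',(s['ee_pos'][:2]-o)@ex,(s['ee_pos'][:2]-o)@ey)
E
```

```text
[ 0.5262 -0.0668  0.009 ] [ 3.1403 -0.0004  2.8685] [ 0.0944 -0.2425 -2.1035] [-0.172   0.0384 -0.0102]
tcp press frame -0.21813389279154677 0.0015704591012007107
```

Emit:
send_rows(rows=[[0,0,0,0,2,0,-1],[0,0,0,0,4,0,-1],[0,0,0,0,5.5,0.1,-1],[0,0,0,0,6.5,0.2,-1],[0,0,0,0,7.2,0.3,-1],[0,0,0,0,7.2,0.3,-1]])

```text
clock: 19.05
ee_pos: [0.5456, 0.0009, 0.0059]
eef_rot: [3.142, -0.0, 2.867]
contact_force: [0.5, 0.4, -1.9]
grip_width: 0.109
grip_force: 59.2
```

Emit:
send_rows(rows=[[0,0,0,0,0.3,0.1,-1],[0,0,0,0,0.6,0.2,-1],[0,0,0,0,0.6,0.2,-1]])

```text
clock: 19.35
ee_pos: [0.5473, 0.0062, 0.004]
eef_rot: [3.142, -0.0, 2.867]
contact_force: [0.1, -0.1, -2.1]
grip_width: 0.108
grip_force: 59.1
```

Emit:
send_rows(rows=[[0,0,0,0,0.2,0,-1],[0,0,0,0,0.4,0,-1],[0,0,0,0,0.4,0,-1]])

```text
clock: 19.65
ee_pos: [0.5484, 0.0105, 0.0042]
eef_rot: [3.141, 0.0, 2.867]
contact_force: [0.2, -0.1, -1.8]
grip_width: 0.107
grip_force: 59.1
```

Emit:
send_rows(rows=[[0,0,0,0,0.2,0,-1],[0,0,0,0,0.4,0,-1],[0,0,0,0,0.4,0,-1]])

```text
clock: 19.95
ee_pos: [0.5493, 0.0125, 0.0041]
eef_rot: [-3.14, -0.0, 2.866]
contact_force: [-0.7, -5.4, -1.1]
grip_width: 0.105
grip_force: 59.4
```

Emit:
send_rows(rows=[[0,0,0,0,0.1,0.1,-1],[0,0,0,0,0.1,0.1,-1],[0,0,0,0,0.1,0.15,-1]])

```text
clock: 20.25
ee_pos: [0.5495, 0.0124, 0.0036]
eef_rot: [-3.139, -0.0, 2.865]
contact_force: [-4.8, -7.1, 14.7]
grip_width: 0.107
grip_force: 61.7
```

Emit:
send_rows(rows=[[0,0,0,0,0,0,1],[0,0,0,0,0,0,1],[0,0,0,0,0,0,1],[0,0,0,0,0,0,1],[0,0,0,0,0,0,1],[0,0,0,0,0,-4,1],[0,0,0,0,0,-8,1],[0,0,0,0,0,-8,1]])

```text
clock: 21.05
ee_pos: [0.5541, 0.0155, 0.0877]
eef_rot: [3.139, 0.009, 2.867]
contact_force: [1.5, -0.7, 0.3]
grip_width: 1.002
grip_force: 0.0
```

Emit:
send_rows(rows=[[0,0,0,0,-4,-2,1],[0,0,0,0,-8,-4,1],[0,0,0,0,-12,-6,1],[0,0,0,0,-15,-8,1],[0,0,0,5,-18,-10,1],[0,0,0,5,-18,-10,1],[0,0,0,5,-18,-10,1]])

```text
clock: 21.75
ee_pos: [0.4513, -0.1458, 0.183]
eef_rot: [-3.141, 0.0, 2.864]
contact_force: [0.3, -0.2, -1.0]
grip_width: 1.0
grip_force: 0.0
```

```bash
python3 - <<'E'
from h import *
np.set_printoptions(precision=4,suppress=True)
s=arm.sense();print(s['ee_pos'],s['contact_force'])
o=np.array([.586,.143]);th=np.deg2rad(74.5);ex=np.array([np.cos(th),np.sin(th)]);ey=np.array([-ex[1],ex[0]])
for n in('top','side'):
    c=camera(n);q=cloud(c).reshape(-1,3);x=(q[:,:2]-o)@ex;y=(q[:,:2]-o)@ey
    k=(x>-.16)&(x<-.12)&(abs(y)<.05)&(q[:,2]>.03)&(q[:,2]<.09)
    if k.sum()>5: print(n,'handle',k.sum(),x[k].mean(),y[k].mean(),y[k].min(),y[k].max(),'z',np.percentile(q[k,2],[50,90]),cv2.minAreaRect((np.c_[x,y][k]*1000).astype('f4')))
    k=(x>-.12)&(x<-.06)&(abs(y)<.04)&(q[:,2]<.04)
    if k.sum()>5: print('floor z',np.median(q[k,2]),np.polyfit(x[k],q[k,2],1))
    if n=='side': cv2.imwrite('pics/g6.png',cv2.resize(c['pixels'][110:300,220:420,::-1],None,fx=3,fy=3,interpolation=2))
E
```

```text
[ 0.4513 -0.1458  0.183 ] [ 0.2831 -0.1788 -0.982 ]
top handle 65 -0.135548097363228 0.0009422434395303466 -0.031205492931842195 0.03065323775885331 z [0.0541 0.0589] ((-135.25823974609375, -0.27681541442871094), (10.043193817138672, 61.86442947387695), 0.19252678751945496)
floor z 0.010530616715910636 [-0.0025  0.0104]
side handle 168 -0.13926196043203085 -0.0035154064900324113 -0.028854250181480547 0.021957318096499995 z [0.0471 0.0563] ((-136.7346649169922, -3.4997310638427734), (50.60844802856445, 14.38237190246582), 87.17135620117188)
floor z 0.011927274408092846 [-0.0015  0.0117]
```

View pics/g6.png

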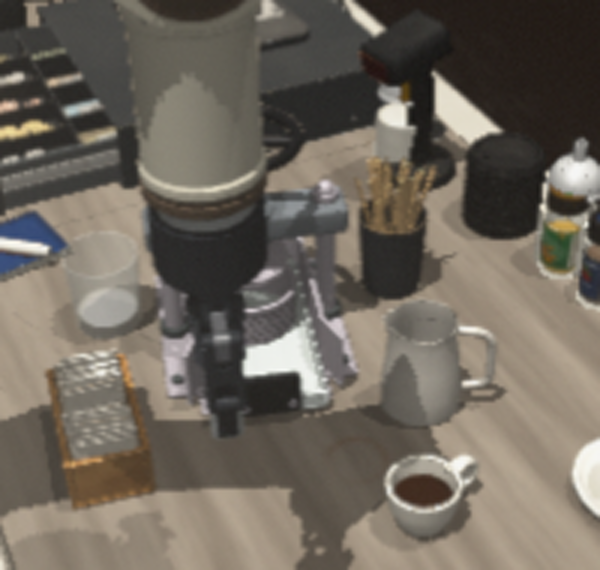

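The tray is in the bay with its handle at crop (272,395). It lies flat with the floor at about 11 mm, the handle is at press x ≈ -0.136 and y ≈ 0, and the bystanders are untouched. I hand in the job.

```bash
python3 -c "
from rig import arm
print(arm.finish_job())"
```

```text
the job is handed in; nothing more can be done
None
```

The press plate is wound up to its stop, the tray measures home and flat in the bay with its handle outward, no bystander was touched, and the job was handed in at about 22 s with no verdict returned.

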